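# Fetch the slide basket from the staining tank with the hook rod

### The job

Take the hook rod from its stand, reach down into the tall staining tank, catch the slide basket by its wire bail and lift it out on the hook, never touching the basket with the gripper or the arm, then stand the basket upright on its base inside the steel drip tray without dropping or tipping it. Unhook it and hang the rod back in the fork of its stand by its flange, hook downwards. Leave everything else on the bench where it is.

Things in the scene. Friction and masses are not known exactly. Their poses are not given: they have to be found in the camera images.
- hook_rod: Hook rod, 158 mm tall, 0.14 kg, hanging upright in the stand. Origin: centre of the underside of its black round flange (40 mm across, 5 mm thick); z up the rod. Below hangs a 7 x 7 mm steel shaft to 101 mm below the origin, where a J-hook runs out along the rod's +x and turns up.
- handle_mid (a point): Middle of the rod's red square handle, 31 mm above the rod's origin. The handle is 18 x 18 mm (faces along the rod's x and y) and spans 5 to 57 mm above the origin; grip it from above by either pair of faces.
- hook_mouth (a point): On the upper face of the hook's flat saddle, midway between shaft and tip: 11.5 mm along the rod's +x, 95 mm below its origin; a carried bar rests here. Saddle 9 mm wide (y), 6 mm thick. Open gap between shaft and tip 16 mm; upturned tip 5 mm thick (x 19.5 to 24.5 mm), its top 12 mm above the saddle.
- stand: Yellow fixed stand, origin under its base on the table. Base 110 x 90 x 8 mm (x -50 to +60). At the top a fork plate, 8 mm thick, 59 mm wide, top 118 mm up; nothing rises above it. Its slot, 15 mm wide (y), runs from the open end at x = -32 mm to x = +10 mm. The upright behind has its front face at x = +38 mm. Front is the stand's -x.
- stand_seat (a point): On the stand's axis at the fork's top, 118 mm above the table: where the rod's origin sits when hung by its flange on the prongs, shaft in the slot, hook along the stand's +x at the start. The rod comes out by lifting it a little and drawing it to the stand's -x, and goes back the same way.
- tank: Fixed clear staining tank with black edges, open at the top, outside 94 (x) x 118 (y) x 125 mm tall, walls and floor 4 mm; origin under its centre on the table, z up. Inside 86 x 110 mm; a steel ledge on each y wall reaches to 45 mm from the centre, top 33 mm above the table, 60 mm long in x.
- basket: Blue basket with five glass slides (one rigid piece), about 0.22 kg, hung in the tank by end lugs on the ledges, base 8 mm above the table. Origin: centre of its underside; axes along the tank's at the start. Base 60 (x) x 82 (y) mm, body 28 mm tall, slides to 29 mm up; lugs 30 mm wide reach to y = +-51 mm, undersides 25 mm up.
- bail_top (a point): Centre of the level bar (20 mm long, along the basket's y) at the top of its rigid orange bail, 5 mm round wire; on the wire's axis, 61 mm above the basket's origin. The bail slopes from there to 36 mm up at y = +-41.5 mm. The hook goes under the bar from the basket's +x or -x side.
- tray: Fixed steel drip tray, 150 x 150 mm outside, 140 x 140 mm inside, rim 12 mm high, top of its floor 5 mm above the table; origin under its centre on the table.
- stain_bottle: Bystander: amber bottle, 52 mm across, 95 mm tall; origin under its centre.
- jar: Bystander: glass jar with white cap, 60 mm across, 65 mm tall; origin under its centre.
- beaker: Bystander: glass cup, 68 mm across, 75 mm tall; origin under its centre.
- petri: Bystander: flat clear dish, 90 mm across, 15 mm tall; origin under its centre.
- slide_box: Bystander: green slide box 95 x 140 x 35 mm; origin under its centre.
- forceps: Bystander: steel forceps, 120 mm long, lying flat; origin under their centre.
Things that resemble listed ones, but are neither listed nor needed, are in the scene too. There is more than one size of the hook_rod; the one meant has the size given above.

How it is judged:
By the outcome, as a careful person would: the job done as asked, in the order asked, and still so for the second after the job is handed in, with the robot touching nothing.
It also fails if it takes over 69 s, if anything falls off the work surface, if the arm or the gripper's body presses on something with over 40 N, if the wrist force passes 120 N, or if a joint passes its speed limit or range.

### The arm

A 7-joint arm with a two-finger parallel gripper is mounted at the origin on the work surface. World frame = base frame: x ahead of the robot, y to its left, z up, the work surface at z = 0. Lengths are in mm, angles in rad, forces in N, time in s.
With the tool pointing down it reaches from about 400 to 750 mm from the base axis. Payload 19.5 kg.
Tool frame: the origin (TCP) lies midway between the tips of the shut fingers; the grasp point (between the pads) lies 19 mm behind it; x points along the fingers, y is the direction in which the jaws open and shut, and the axes are right-handed (so a half turn about x gives the same grasp; the last joint's range is limited). The gripper opens to 85 mm and grips with 20 to 120 N. Pads are 22 mm wide; open, the fingers measure 114 mm over their backs; the gripper's body (76 mm by 85 mm) begins 54 mm behind the grasp point. The pads swing forward as they close: fully open they stand 13 mm farther back than shut.
Start: joints at [-1.314, 0.707, -0.028, 1.485, 0.022, 0.951, -0.075], TCP at [169.252, 549.498, 231.268] pointing down, gripper open.
Joint ranges: [-2.71, 2.71], [-0.32, 2.16], [-1.57, 1.52], [0, 2.45], [-1.46, 4.6], [0, 2.02], [-2.83, 2.83]. Speed limits (rad/s): [1.89, 1.89, 2.57, 2.57, 3.01, 3.01, 3.01].

### API

Orientations are given as a unit quaternion [w, x, y, z].
In Python, from plant import sensors, get_image, camera_info, order gives the robot as it stands. The module is installed in compiled form; this text tells all that it offers.
- The arm moves only by the tool drive_tool, never from a script. Its argument "deltas" is a list of rows, each a list of 5 numbers: the closure, from 0 (fully open) to 1 (shut), then the shift along the tool's x, y, z in m, then the turn about the tool's x in degrees. In form: [[jaw, x, y, z, spin], ...]. A call has 1 to 10 rows; each row shifts and turns the commanded pose from where the row before left it, along the tool's axes as they then stand; what a row does not reach is not made up. A row lasts 1/8 s, in which the tool goes at most 62.5 mm and 10.7 degrees, less where a joint would pass 70% of its speed; a pose out of reach is approached as far as the arm can. A call is refused whole if a number of a shift passes 0.0625 or a number of a turn 10.7, either way. A call with a gripper value outside its range is refused whole. The fingers move at their own pace and stop on an object; "newtons" is the grip in N (left out, the last holds). Time passes only in rows, so rows that do not move let the fingers close. It gives the time, the measured TCP pose, the force and the opening at its end, in the units of the state.
- sensors.sense(): the state, without advancing time (a new reading comes with each control period).
- get_image(name): name is "scene" or "top"; returns (picture, depth): 400x640x3 uint8, blue, green, red; 400x640 float32, mm along the optical axis (not along the pixel's ray), 0 where there is no reading.
- camera_info(name): a dict with "K" (3x3 intrinsics, pixels), "R" (3x3) and "t" (3): a world point X has camera coordinates R X + t. Camera axes: x right, y down, z forward; pixel columns grow to the right and rows downward; lengths in mm; the calibration is good to about 2 mm. A picture is of the moment at which its call begins. camera_info takes no time and is no camera call.
- order.sign_off(): hands the job in, once; it reports no verdict.
The state is a dict: "time_s": time; "qpos": joint angles; "joint_vel": joint speeds; "tau": joint torques, N m; "position": TCP position; "orientation": TCP orientation; "contact_force": force on the tool from outside, world axes, zero at the start; "moment": the same for the moment, N m; "gripper_width": opening from 0.0 (shut) to 1.0 (fully open).
Only numpy, scipy, OpenCV 4.12 (cv2) and the standard library are available. Lean on these libraries where they do the work, as an engineer would, in place of code of your own. Each camera call takes 0.05 s, during which the arm holds its last target.

## Working session

There is one attempt and no reset: what is moved stays moved. The work goes in short steps, Python scripts to look and compute and a tool call to move; the robot and the scene stay as the last step left them, time stands still between calls to the robot, and variables do not carry over. Pictures are saved under pics/ and viewed, and the job is handed in when it is done.

Besides the shell and the picture viewer there is one more tool, called after "Emit:" as name(argument=value, ...) on one line, values as JSON. drive_tool: Moves the arm, as the interface text tells. Its arguments: {"type":"object","properties":{"deltas":{"type":"array"},"newtons":{"type":"number"}},"required":["deltas"]}

```bash
mkdir -p pics; python3 - <<'E'
from plant import sensors,get_image,camera_info
import cv2,numpy as np,json
s=sensors.sense();print(s)
for n in("scene","top"):
    c=camera_info(n);print(n,c)
    p,d=get_image(n);cv2.imwrite(f"pics/{n}0.png",p);np.savez(f"{n}0.npz",p=p,d=d)
E
```

```text
{'time_s': 0.0, 'qpos': array([-1.31370046,  0.7070815 , -0.02763456,  1.4849647 ,  0.0219922 ,
        0.95087305, -0.07549745]), 'joint_vel': array([-0.0010672 , -0.00062949, -0.00094294,  0.00050486,  0.00037222,
       -0.00054698, -0.00039746]), 'tau': array([ 1.63722798e-03, -8.83193064e+01,  1.23495240e+00, -2.36159259e+01,
        1.69149932e-02,  6.72580762e-03, -2.20250178e-05]), 'position': array([169.18146435, 549.29664707, 230.84771462]), 'orientation': array([ 0.69918138,  0.10488502,  0.69928003, -0.10560287]), 'contact_force': array([ 0.42277777,  0.35601782, -0.70048951]), 'moment': array([-0.04832537, -0.01366359,  0.05317777]), 'gripper_width': 0.9987005260143904}
scene {'K': array([[388.69385271,   0.        , 316.75341797],
       [  0.        , 388.69385271, 199.70995068],
       [  0.        ,   0.        ,   1.        ]]), 'R': array([[ 0.78025258,  0.62526626,  0.01574879],
       [ 0.39767363, -0.47649671, -0.78409602],
       [-0.48276454,  0.61805582, -0.62043969]]), 't': array([-407.50819788, -120.08347295, 1479.03922615])}
top {'K': array([[361.81438348,   0.        , 319.42570906],
       [  0.        , 361.81438348, 198.07929858],
       [  0.        ,   0.        ,   1.        ]]), 'R': array([[-0.01618878, -0.99974056, -0.01602269],
       [-0.99095096,  0.01817783, -0.13298785],
       [ 0.13324461,  0.01372479, -0.99098815]]), 't': array([  13.77670765,  510.5263574 , 1260.47077058])}
```

View pics/scene0.png

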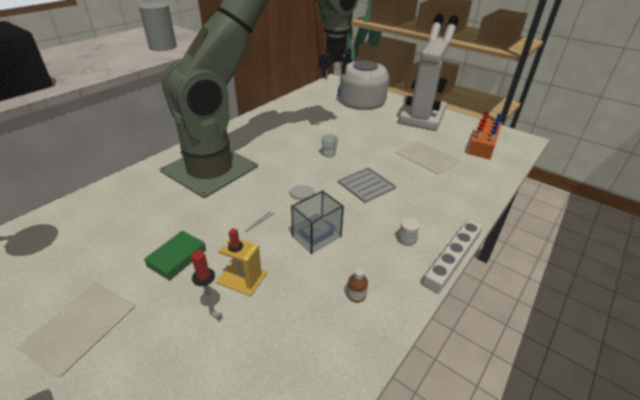

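View pics/top0.png

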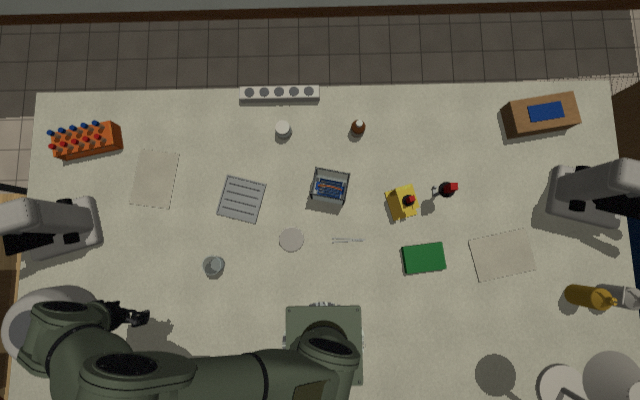

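```bash
python3 - <<'E'
import cv2,numpy as np
s=np.load("scene0.npz")["p"];t=np.load("top0.npz")["p"]
a=cv2.resize(s[180:330,140:360],None,fx=3.6,fy=3.6,interpolation=cv2.INTER_CUBIC)
b=cv2.resize(t[150:230,290:470],None,fx=4.4,fy=4.4,interpolation=cv2.INTER_CUBIC)
cv2.imwrite("pics/s1.png",a);cv2.imwrite("pics/t1.png",b)
c=cv2.resize(t[160:240,200:360],None,fx=5,fy=5,interpolation=cv2.INTER_CUBIC);cv2.imwrite("pics/t2.png",c)
E
```

```text
(no output)
```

View pics/s1.png

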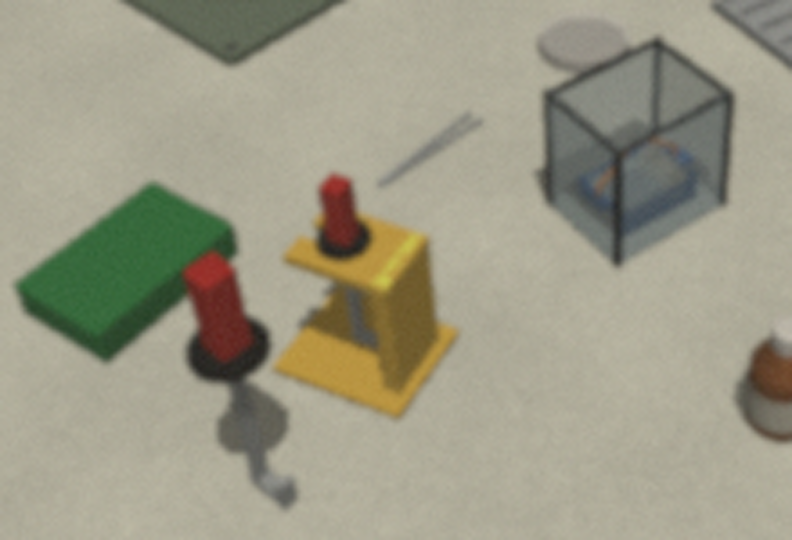

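View pics/t1.png

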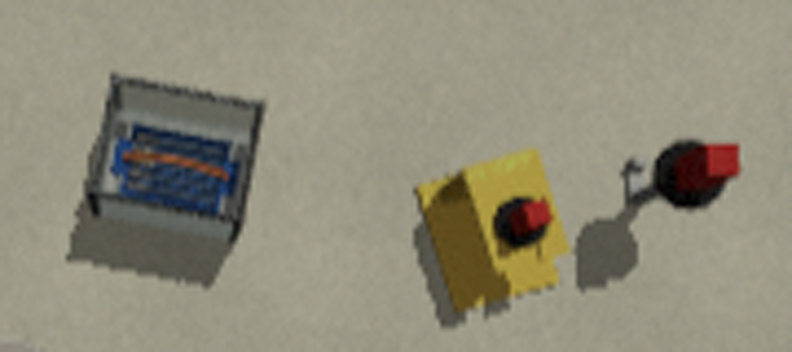

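View pics/t2.png

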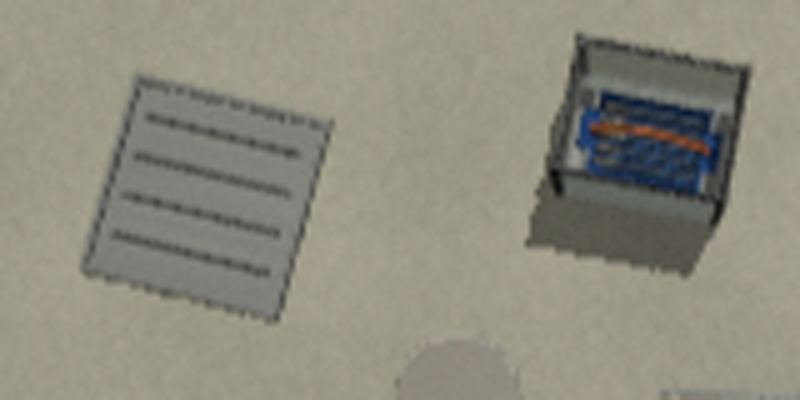

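```bash
cat > h.py <<'E'
import numpy as np,cv2
from plant import sensors,get_image,camera_info
def ray(n,px,z):
    c=camera_info(n);px=np.atleast_2d(np.array(px,float))
    d=np.c_[px,np.ones(len(px))]@np.linalg.inv(c["K"]).T@c["R"]
    o=-c["R"].T@c["t"]
    return o+d*((z-o[2])/d[:,2])[:,None]
def proj(n,X):
    c=camera_info(n);q=(np.atleast_2d(X)@c["R"].T+c["t"])@c["K"].T
    return q[:,:2]/q[:,2:]
def blobs(m,minA=8):
    n,l,st,ce=cv2.connectedComponentsWithStats(m.astype(np.uint8))
    return [(i,st[i],ce[i],l==i) for i in range(1,n) if st[i][4]>=minA]
def save(name,img,x0,x1,y0,y1,f):
    cv2.imwrite("pics/"+name,cv2.resize(img[y0:y1,x0:x1],None,fx=f,fy=f,interpolation=cv2.INTER_CUBIC))
E
python3 - <<'E'
from h import *
np.set_printoptions(precision=1,suppress=True)
for n in("top","scene"):
    c=camera_info(n);print(n,-c["R"].T@c["t"])
    f=np.load(n+"0.npz");p=f["p"].astype(int);d=f["d"];b,g,r=p[...,0],p[...,1],p[...,2]
    hsv=cv2.cvtColor(f["p"],cv2.COLOR_BGR2HSV)
    H,S,V=[hsv[...,i].astype(int) for i in range(3)]
    roi=np.zeros(H.shape,bool)
    if n=="top": roi[150:240,200:470]=1
    else: roi[180:330,140:400]=1
    for nm,m,z in(("red",((H<6)|(H>174))&(S>130)&(V>60),175),("orange",(H>5)&(H<16)&(S>110),69),("black",(V<60),123),("yellow",(H>16)&(H<30)&(S>110)&(V>60),118)):
        for i,st,ce,mm in blobs(m&roi,6):
            X=ray(n,ce,z)[0]
            dd=d[mm]
            print(nm,st,ce,"at z",z,X, "depthmed",np.median(dd))
# 3D points from depth over the stand/rods region, top
f=np.load("top0.npz");d=f["d"]
c=camera_info("top")
def d3(px):
    u,v=px;z=d[v,u];q=np.linalg.inv(c["K"])@[u,v,1]*z
    return c["R"].T@(q-c["t"])
for px in[(410,199),(408,200),(405,202),(454,187),(446,190),(410,190),(400,210),(329,187),(240,198),(433,193)]:print(px,d3(px))
E
```

```text
top [ 338.2  -12.8 1317.2]
red [450 183   8   8  57] [453.5 186.1] at z 175 [ 522.5 -423.9  175. ] depthmed 1115.5125
red [409 196   6   6  29] [411.3 198.3] at z 175 [ 485.8 -288.4  175. ] depthmed 1148.152
orange [318 184  23   6  35] [329.1 186.3] at z 69 [546.9 -30.1  69. ] depthmed 1281.4728
black [316 169   1   6   6] [316.  171.5] at z 123 [589.2  13.8 123. ] depthmed 1239.511
black [347 174   2  11  12] [347.5 179. ] at z 123 [561.5 -91.4 123. ] depthmed 1210.9285
black [320 179   9   4  16] [323.6 180.4] at z 123 [558.4 -11.1 123. ] depthmed 1307.2659
black [433 182  22  15 175] [444.6 190.1] at z 123 [ 518.  -412.4  123. ] depthmed 1182.0328
black [342 187   2   8  10] [342.5 190.5] at z 123 [522.9 -73.7 123. ] depthmed 1294.6404
black [310 194   3   5  11] [311.  195.8] at z 123 [506.9  31.7 123. ] depthmed 1242.0286
black [402 195  12  11  75] [406.7 200.7] at z 123 [ 484.8 -285.2  123. ] depthmed 1197.6703
black [327 196   7   3   7] [330. 197.] at z 123 [501.7 -31.5 123. ] depthmed 1204.6238
black [342 197   3   8  11] [343.3 200.4] at z 123 [489.6 -75.4 123. ] depthmed
[... 790 characters left out ...]
44  13   7  40] [235.2 247.9] at z 123 [ 494.3 -297.   123. ] depthmed 981.37537
black [193 270  21  16 138] [203.4 279.4] at z 123 [ 513.9 -412.4  123. ] depthmed 876.41956
yellow [ 217  239   50   57 1536] [242.7 268.6] at z 118 [ 555.9 -329.6  118. ] depthmed 1017.6746
yellow [228 240   2   3   6] [228.5 241. ] at z 118 [ 458.  -288.3  118. ] depthmed 1007.1087
(410, 199) [ 483.7 -284.5  173.7]
(408, 200) [ 482.6 -281.8  157.5]
(405, 202) [ 480.2 -279.1  125. ]
(454, 187) [ 513.7 -412.4  211.2]
(446, 190) [ 510.2 -399.4  175.4]
(410, 190) [ 520.9 -299.   119.2]
(400, 210) [ 465.4 -286.     7.2]
(329, 187) [544.9 -29.6  66. ]
(240, 198) [520.3 297.1   5. ]
(433, 193) [ 524.9 -407.5   10.9]
```

```bash
cat >> h.py <<'E'
def cloud(n,p,d):
    c=camera_info(n);v,u=np.mgrid[0:400,0:640]
    q=np.stack([u,v,np.ones_like(u)],-1)@np.linalg.inv(c["K"]).T*d[...,None]
    return (q-c["t"])@c["R"]
E
python3 - <<'E'
from h import *
np.set_printoptions(precision=1,suppress=True)
for n in("top","scene"):
    f=np.load(n+"0.npz");p=f["p"];d=f["d"];P=cloud(n,p,d);Z=P[...,2]
    H,S,V=[x.astype(int) for x in cv2.split(cv2.cvtColor(p,cv2.COLOR_BGR2HSV))]
    yel=(H>16)&(H<30)&(S>110)&(V>60)
    def box(m): return (P[...,0]>m[0])&(P[...,0]<m[1])&(P[...,1]>m[2])&(P[...,1]<m[3])&(d>0)
    st=box((400,600,-370,-200))
    def rect(m,l):
        q=P[m][:,:2].astype(np.float32)
        if len(q)<5: print(n,l,len(q));return
        r=cv2.minAreaRect(q);print(n,l,len(q),"c",np.array(r[0]),"size",np.array(r[1]),"ang",round(r[2],1),"z",np.median(P[m][:,2]))
    rect(st&yel&(Z>112)&(Z<123),"forktop")
    rect(st&yel&(Z>3)&(Z<13),"base")
    bl=box((400,600,-370,-240))
    rect(bl&(Z>165)&(Z<185),"rod top");rect(bl&(Z>119)&(Z<128)&(V<70),"flange")
    dc=box((400,620,-480,-360))
    rect(dc&(Z>195),"decoy top"); rect(dc&(Z>5)&(Z<40),"decoy low");rect(dc&(Z>120)&(Z<165)&(V<70),"decoy flange")
    tk=box((460,650,-120,60))
    rect(tk&(Z>118)&(Z<130),"tank rim")
    rect(tk&(H<20)&(S>100)&(Z>30)&(Z<85),"bail")
    rect(tk&(H>95)&(H<125)&(S>80)&(Z>20)&(Z<60),"blue")
    tr=box((420,620,200,400))
    rect(tr&(Z>8)&(Z<30),"tray rim");rect(tr&(Z>3)&(Z<30),"tray all")
E
```

```text
top forktop 306 c [ 495.3 -287.4] size [83.4 60.6] ang 15.5 z 117.84038299505693
top base 355 c [ 491.8 -285.9] size [111.7  89.2] ang 17.0 z 7.876814571515844
top rod top 35 c [ 485.5 -289.7] size [18.1 17.4] ang 18.0 z 174.29037053660147
top flange 48 c [ 485.  -285.9] size [32.6 30.1] ang 26.9 z 122.9708881518954
top decoy top 69 c [ 515.6 -411.6] size [24.  22.2] ang 89.7 z 209.84648722586948
top decoy low 87 c [ 510.2 -414.6] size [105.1 216.5] ang 89.5 z 6.575593503635651
top decoy flange 118 c [ 515.8 -407.6] size [48.8 44.4] ang 19.6 z 141.00048437911113
top tank rim 182 c [545.8 -31.4] size [118.5  96.5] ang 78.5 z 124.16055194634893
top bail 31 c [550.4 -32.4] size [83.8 11.6] ang 77.9 z 55.69061610199102
top blue 167 c [546.  -31.4] size [101.6  59.7] ang 78.6 z 33.4392277477975
top tray rim 418 c [517.5 316.5] size [195.5 161.8] ang 75.2 z 10.343186351793925
top tray all 1525 c [519.6 300.9] size [201.2 196.9] ang 88.9 z 6.103288922898387
scene forktop 419 c [ 496.4 -288.6] size [82.6 61. ] ang 15.5 z 117.05341919888343
scene base 664 c [ 491.9 -290.6] size [109.6  90.2] ang 15.3 z 7.061093387970157
scene rod top 57 c [ 485.9 -291.2] size [18.4 19.3] ang 5.3 z 172.75200616001794
scene flange 48 c [ 490.7 -294.5] size [30.3 22.4] ang 49.5 z 122.34604701902919
scene decoy top 149 c [ 517.3 -414.2] size [26.5 23.2] ang 0.4 z 207.84571615310477
scene decoy low 104 c [ 531.4 -414.1] size [37.6 12.9] ang 1.9 z 17.8397175936742
scene decoy flange 160 c [ 523.5 -416.4] size [46.6 38.5] ang 61.2 z 139.99729070991978
scene tank rim 290 c [546.7 -31.6] size [122.2  98.5] ang 77.6 z 122.77314730133678
scene bail 0
scene blue 0
scene tray rim 209 c [517.1 292.6] size [155.  154.3] ang 75.7 z 10.468039921057386
scene tray all 921 c [518.8 292.1] size [193.3 182.3] ang 0.4 z 5.358094072097082
```

```bash
python3 - <<'E'
from h import *
from scipy.spatial.transform import Rotation as R
s=sensors.sense();w,x,y,z=s["orientation"]
print(R.from_quat([x,y,z,w]).as_matrix().round(3))
n="top";f=np.load(n+"0.npz");p=f["p"];d=f["d"];P=cloud(n,p,d);Z=P[...,2]
# tray outline by colour/edges: mask by height>3 in tight box
for n in("top","scene"):
    f=np.load(n+"0.npz");p=f["p"];d=f["d"];P=cloud(n,p,d);Z=P[...,2]
    for lo in(3,8):
        m=((Z>lo)&(Z<16)&(abs(P[...,0]-518)<110)&(abs(P[...,1]-296)<110)).astype(np.uint8)
        m=cv2.morphologyEx(m,cv2.MORPH_OPEN,np.ones((2,2)))
        for b in blobs(m,40):
            r=cv2.minAreaRect(P[b[3]][:,:2].astype(np.float32));print(n,lo,b[1],r)
E
```

```text
[[-0.     0.294  0.956]
 [-0.001  0.956 -0.294]
 [-1.    -0.001  0.   ]]
top 3 [ 217  176   51   48 1191] ((474.7818603515625, 163.88900756835938), (419.2552795410156, 154.1183319091797), 72.47588348388672)
scene 3 [339 168  58  35 814] ((733.1500854492188, -186.01116943359375), (204.6696319580078, 1250.7933349609375), 23.86292266845703)
```

```bash
python3 - <<'E'
from h import *
np.set_printoptions(precision=1,suppress=True)
c=np.array([(137,78),(332,122),(277,322),(83,272)])/5+[200,160]-0.4
X=ray("top",c,12);print(X,X.mean(0));e=np.diff(np.r_[X,X[:1]],axis=0);print(np.linalg.norm(e,axis=1),np.degrees(np.arctan2(e[:,1],e[:,0])))
E
```

```text
[[605.  344.6  12. ]
 [569.4 200.4  12. ]
 [423.4 239.7  12. ]
 [462.2 381.5  12. ]] [515.  291.6  12. ]
[148.6 151.2 146.9 147.5] [-103.9  164.9   74.7  -14.5]
```

Emit:
drive_tool(deltas=[[0, -0.0, -0.0275, 0.0462, 0], [0, 0, -0.0275, 0.0462, 0], [0, 0, -0.0275, 0.0462, 0], [0, 0, -0.0275, 0.0462, 0], [0, 0, -0.0275, 0.0462, 0], [0, 0, -0.0275, 0.0462, 0], [0, 0, -0.0275, 0.0462, 0], [0, 0, -0.0275, 0.0462, 0], [0, 0, -0.0275, 0.0462, 0], [0, 0, -0.0275, 0.0462, 0]], newtons=70)

```text
time_s: 1.35
position: [530.8, 149.2, 231.2]
orientation: [0.699, 0.105, 0.699, -0.105]
contact_force: [-0.4, 1.9, 0.4]
gripper_width: 1.001
```

Emit:
drive_tool(deltas=[[0, 0, -0.0542, 0.0109, 0], [0, 0, -0.0542, 0.0109, 0], [0, 0, -0.0542, 0.0109, 0], [0, 0, -0.0542, 0.0109, 0], [0, 0, -0.0542, 0.0109, 0], [0, 0, -0.0542, 0.0109, 0], [0, 0, -0.0542, 0.0109, 0], [0, 0, -0.0542, 0.0109, 0], [0, 0, 0, 0, 0], [0, 0, 0, 0, 0]])

```text
time_s: 2.6
position: [485.5, -288.7, 231.1]
orientation: [0.699, 0.105, 0.699, -0.105]
contact_force: [-0.3, 0.4, -0.2]
gripper_width: 0.997
```

Emit:
drive_tool(deltas=[[0, 0, 0, 0, 9.6], [0, 0, 0, 0, 9.6], [0, 0, 0, 0, 9.6], [0, 0, 0, 0, 9.6], [0, 0, 0, 0, 9.6], [0, 0, 0, 0, 9.4], [0, 0, 0, 0, 0], [0, 0, 0, 0, 0]])

```text
time_s: 3.6
position: [485.8, -288.7, 231.4]
orientation: [0.564, 0.427, 0.564, -0.427]
contact_force: [-0.4, 0.4, -0.8]
gripper_width: 1.0
```

```bash
cat >> h.py <<'E'
from scipy.spatial.transform import Rotation as Rot
def rep():
    s=sensors.sense();w,x,y,z=s["orientation"];M=Rot.from_quat([x,y,z,w]).as_matrix()
    th=np.degrees(np.arctan2(M[1,1],M[0,1]))
    print("t",round(s["time_s"],2),"pos",s["position"].round(1),"theta",round(th,1),"tilt",round(M[2,1],4),round(M[2,2],4),"F",s["contact_force"].round(1),"w",round(s["gripper_width"],3),"q",s["qpos"].round(2))
    return s,M
def todelta(target):
    s,M=rep();print("tool delta mm",(M.T@(np.array(target)-s["position"])).round(1))
E
python3 - <<'E'
from h import *
todelta([486,-290,130])
p,d=get_image("top");cv2.imwrite("pics/t3.png",p);p2,d=get_image("scene");save("s3.png",p2,140,400,140,340,3)
E
```

```text
t 3.6 pos [ 485.8 -288.7  231.4] theta 15.8 tilt 0.0 -0.0001 F [-0.4  0.4 -0.8] w 1.0 q [ 0.42  0.7   0.11  1.52 -0.09  0.93  0.84]
tool delta mm [ 1.014e+02 -1.000e-01  1.400e+00]
```

View pics/s3.png

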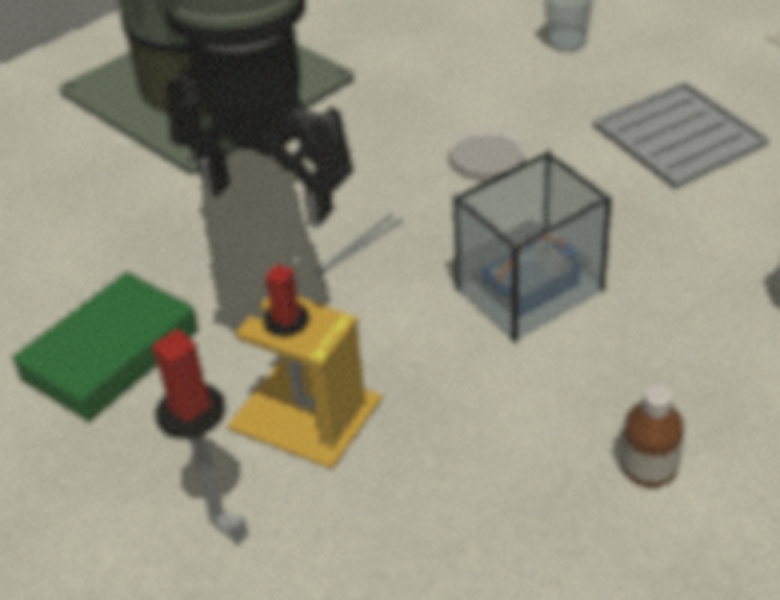

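Rod candidates are the one in the stand (top picture 411,198; measured top 174 mm, flange at fork height) and the larger free one (top picture 453,186; top 210 mm). I choose the stand one: its top matches 118+57=175 mm. The crop shows the gripper above it with the jaws along the fork.

Emit:
drive_tool(deltas=[[0, 0.018, 0, 0.0003, 0], [0, 0.018, 0, 0.0003, 0], [0, 0.018, 0, 0.0003, 0], [0, 0.016, 0, 0.0003, 0], [0, 0.013, 0, 0, 0], [0, 0.01, 0, 0, 0], [0, 0.008, 0, 0, 0], [0, 0, 0, 0, 0], [0, 0, 0, 0, 0]])

```text
time_s: 4.82
position: [486.0, -290.7, 130.7]
orientation: [0.563, 0.428, 0.563, -0.428]
contact_force: [-0.2, 0.3, -0.9]
gripper_width: 0.998
```

```bash
python3 - <<'E'
from h import *
rep()
p,d=get_image("top");save("t4.png",p,360,460,160,240,7.5);p2,d=get_image("scene");save("s4.png",p2,170,300,180,300,5)
E
```

```text
t 4.83 pos [ 486.  -290.7  130.7] theta 15.5 tilt 0.0003 0.0005 F [-0.2  0.3 -0.9] w 0.998 q [ 0.44  0.83  0.09  1.64 -0.11  0.68  0.85]
```

View pics/s4.png

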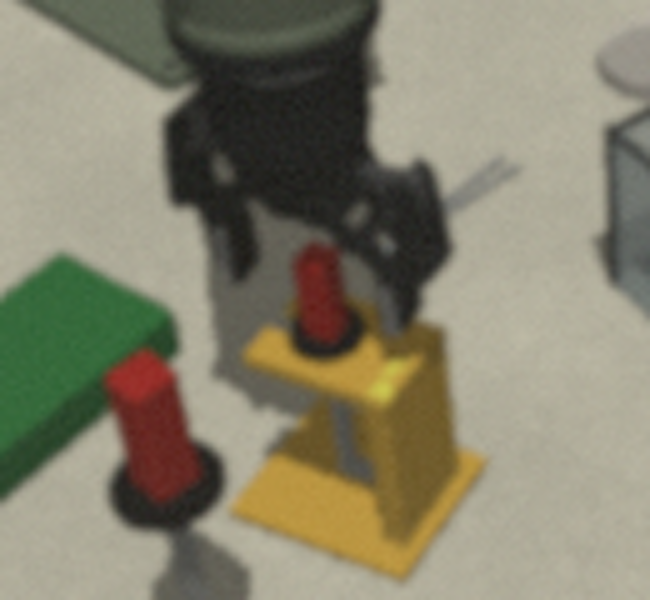

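The handle stands between the two open fingers, and the fork is clear below them. I close the jaws now.

Emit:
drive_tool(deltas=[[0.5, 0, 0, 0, 0], [0.7, 0, 0, 0, 0], [0.85, 0, 0, 0, 0], [1, 0, 0, 0, 0], [1, 0, 0, 0, 0], [1, 0, 0, 0, 0], [1, 0, 0, 0, 0], [1, 0, 0, 0, 0]], newtons=70)

```text
time_s: 5.92
position: [485.9, -290.5, 130.4]
orientation: [0.563, 0.428, 0.563, -0.428]
contact_force: [-1.5, 0.8, 5.4]
gripper_width: 0.197
```

```bash
python3 - <<'E'
from h import *
rep()
E
```

```text
t 5.92 pos [ 485.9 -290.5  130.4] theta 15.5 tilt 0.0001 0.0002 F [-1.5  0.8  5.4] w 0.197 q [ 0.44  0.83  0.09  1.64 -0.11  0.68  0.85]
```

Emit:
drive_tool(deltas=[[1, -0.003, 0, 0, 0], [1, -0.003, 0, 0, 0], [1, -0.002, 0, 0, 0], [1, 0, -0.01, 0, 0], [1, 0, -0.012, 0, 0], [1, 0, -0.014, 0, 0], [1, 0, -0.014, 0, 0], [1, 0, -0.014, 0, 0], [1, 0, -0.012, 0, 0], [1, 0, 0, 0, 0]])

```text
time_s: 7.18
position: [411.9, -311.2, 138.5]
orientation: [0.563, 0.428, 0.563, -0.428]
contact_force: [0.8, -0.1, -1.5]
gripper_width: 0.2
```

```bash
python3 - <<'E'
from h import *
rep()
p,d=get_image("top");save("t5.png",p,360,460,160,240,7.5);p2,d=get_image("scene");save("s5.png",p2,170,300,180,300,5)
E
```

```text
t 7.17 pos [ 411.9 -311.2  138.5] theta 15.4 tilt -0.0002 0.0001 F [ 0.8 -0.1 -1.5] w 0.2 q [ 0.55  0.76  0.07  1.81 -0.09  0.57  0.94]
```

View pics/s5.png

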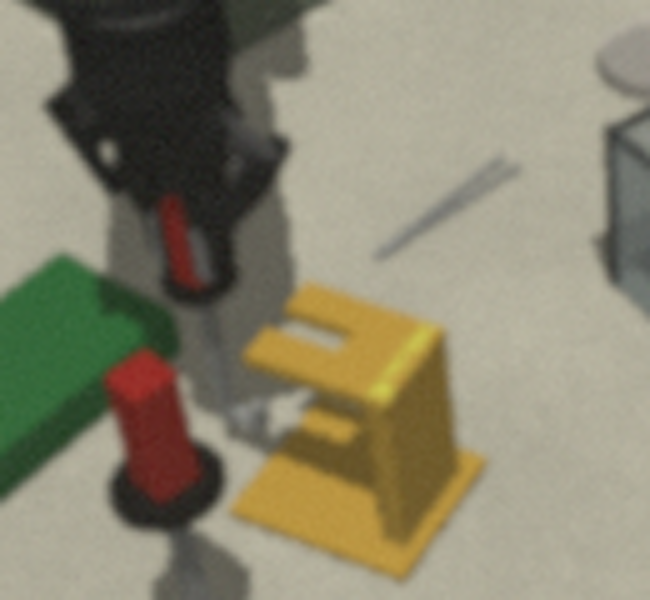

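Emit:
drive_tool(deltas=[[1, -0.012, 0, 0, 0], [1, -0.024, 0, 0, 0], [1, -0.024, 0, 0, 0], [1, -0.024, 0, 0, 0], [1, -0.024, 0, 0, 0], [1, -0.012, 0, 0, 0]])

```text
time_s: 8.02
position: [413.0, -310.8, 259.9]
orientation: [0.563, 0.428, 0.562, -0.428]
contact_force: [0.2, 0.5, -1.1]
gripper_width: 0.199
```

Emit:
drive_tool(deltas=[[1, 0, 0.011, -0.0156, 0], [1, 0, 0.022, -0.0314, 0], [1, 0, 0.022, -0.0314, 0], [1, 0, 0.022, -0.0314, 0], [1, 0, 0.022, -0.0314, 0], [1, 0, 0.022, -0.0314, 0], [1, 0, 0.022, -0.0314, 0], [1, 0, 0.02, -0.0285, 0], [1, 0, 0.011, -0.0161, 0], [1, 0, 0, 0, 9.2]])

```text
time_s: 9.28
position: [514.1, -23.8, 258.2]
orientation: [0.526, 0.472, 0.527, -0.472]
contact_force: [-0.6, -0.1, -1.7]
gripper_width: 0.201
```

Emit:
drive_tool(deltas=[[1, 0, 0, 0, 9.2], [1, 0, 0, 0, 9.0], [1, 0, 0, 0, 0], [1, 0, 0, 0, 0]])

```text
time_s: 9.78
position: [513.9, -25.0, 258.3]
orientation: [-0.446, -0.548, -0.446, 0.549]
contact_force: [1.2, -0.4, -1.9]
gripper_width: 0.199
```

```bash
python3 - <<'E'
from h import *
todelta([514,-24.6,161])
p,d=get_image("top");np.savez("top6.npz",p=p,d=d);save("t6.png",p,280,380,150,230,7.5);p2,d=get_image("scene");np.savez("scene6.npz",p=p2,d=d);save("s6.png",p2,240,390,150,270,5)
E
```

```text
t 9.78 pos [513.9 -25.  258.3] theta -11.7 tilt -0.0001 0.0002 F [ 1.2 -0.4 -1.9] w 0.199 q [-0.17  0.6   0.29  1.67 -0.21  0.91 -0.01]
tool delta mm [97.3  0.1 -0.4]
```

View pics/t6.png

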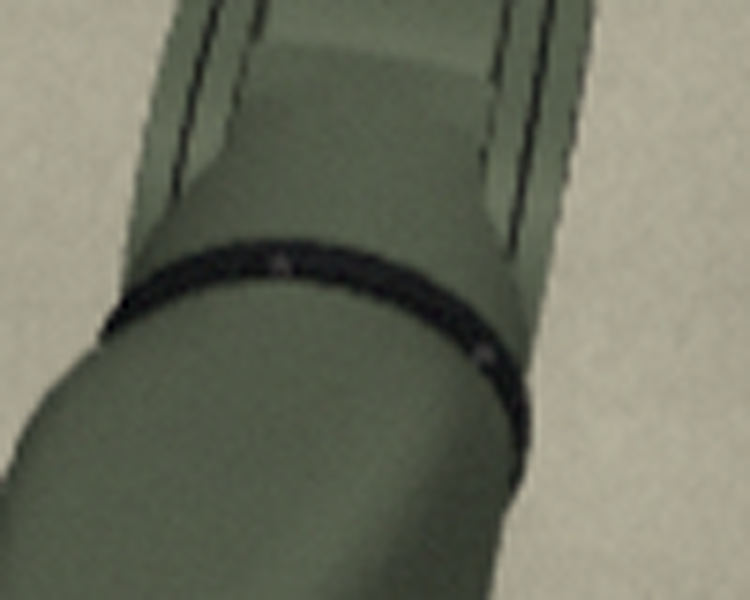

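View pics/s6.png

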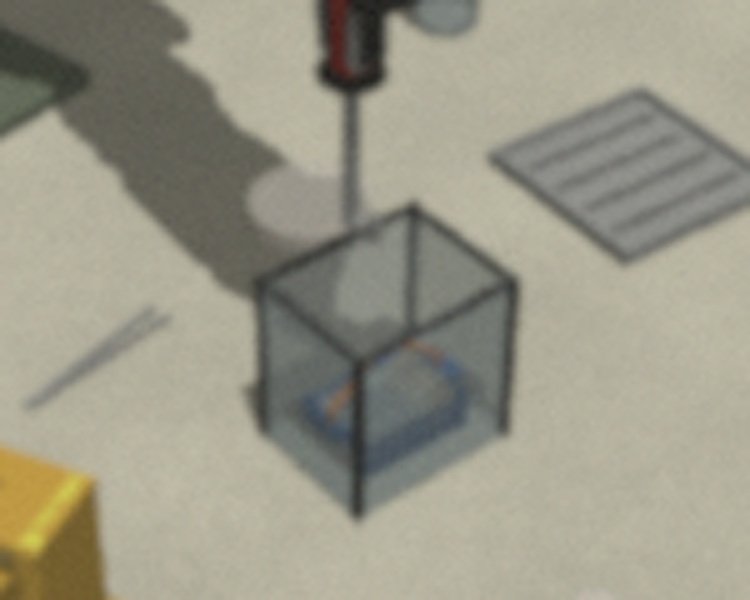

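```bash
python3 - <<'E'
from h import *
np.set_printoptions(precision=1,suppress=True)
o=np.array([513.9,-25,245.9]);a=np.radians(-11.7);ux=np.array([np.cos(a),np.sin(a),0])
pts=[o,o+[0,0,-40],o+[0,0,-60],o+[0,0,-95]+11.5*ux,o+[0,0,-83]+22*ux, np.array([546.3,-31.5,69])]
print((proj("scene",np.array(pts))-[240,150]+.5)*5)
# tank top corners predicted in crop
t=np.array([546.3,-31.5,125]);a=np.radians(-12);X=np.array([np.cos(a),np.sin(a),0]);Y=np.array([-np.sin(a),np.cos(a),0])
print((proj("scene",np.array([t+sx*47*X+sy*59*Y for sx in(-1,1) for sy in(-1,1)]))-[240,150]+.5)*5)
s=np.load("scene6.npz");p=s["p"];d=s["d"]
P=cloud("scene",p,d)
m=(abs(P[...,0]-515)<40)&(abs(P[...,1]+25)<40)&(P[...,2]>135)&(P[...,2]<250)
for lo in range(135,250,12):
    k=m&(P[...,2]>=lo)&(P[...,2]<lo+12)
    if k.sum()>2: print(lo,k.sum(),P[k].mean(0),P[k].std(0))
E
```

```text
[[352.8  74.4]
 [352.5 134.5]
 [352.3 163.5]
 [364.5 222.2]
 [376.4 214.3]
 [386.5 348.9]]
[[256.8 275.1]
 [414.2 199.2]
 [359.  360.5]
 [518.9 276.2]]
135 8 [527.3 -30.1 145.3] [10.1  2.8  1. ]
147 34 [524.3 -29.  152.3] [9.8 3.5 3.5]
159 19 [520.4 -28.1 163.6] [10.1  2.6  3.1]
171 14 [514.  -26.5 176.2] [2.6 3.  3.4]
183 13 [513.3 -27.5 187.9] [2.8 2.1 3.6]
195 15 [514.  -26.8 200. ] [2.8 2.2 3.3]
207 16 [513.8 -27.  213.3] [2.6 2.4 3.7]
219 14 [513.4 -26.6 225.7] [2.8 1.9 3.3]
243 44 [517.7 -33.3 248.4] [9.9 8.2 1.4]
```

Emit:
drive_tool(deltas=[[1, 0.008, 0, 0, 0.3], [1, 0.012, 0, 0, 0], [1, 0.012, 0, 0, 0], [1, 0.012, 0, 0, 0], [1, 0.01, 0, 0, 0], [1, 0.006, 0, 0, 0], [1, 0, 0, 0, 0]])

```text
time_s: 10.75
position: [513.8, -24.8, 198.0]
orientation: [-0.444, -0.55, -0.444, 0.551]
contact_force: [0.2, 0.3, -1.6]
gripper_width: 0.201
```

```bash
python3 - <<'E'
from h import *
rep()
p2,d=get_image("scene");save("s7.png",p2,260,370,170,260,7)
E
```

```text
t 10.75 pos [513.8 -24.8 198. ] theta -12.2 tilt -0.0005 0.0002 F [ 0.2  0.3 -1.6] w 0.201 q [-0.15  0.68  0.26  1.75 -0.24  0.74  0.01]
```

View pics/s7.png

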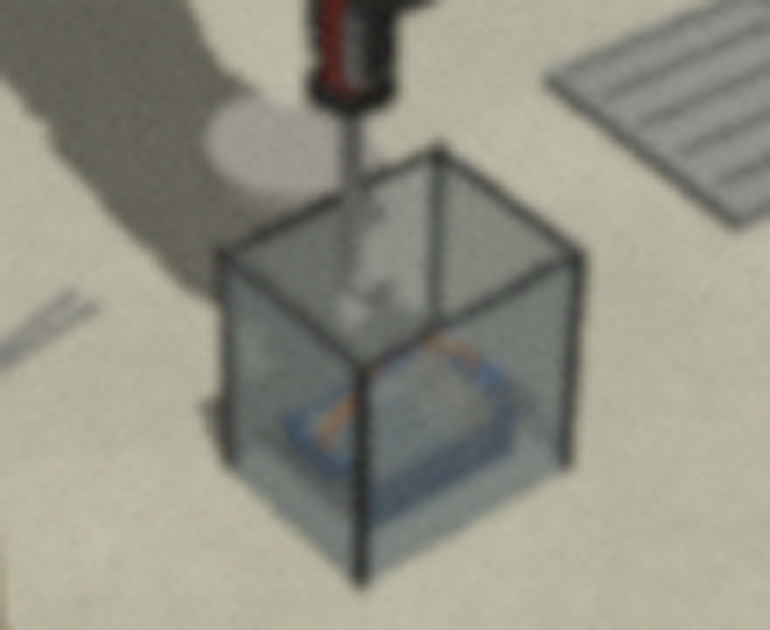

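Emit:
drive_tool(deltas=[[1, 0.007, 0, 0, 0], [1, 0.008, 0, 0, 0], [1, 0.008, 0, 0, 0], [1, 0.008, 0, 0, 0], [1, 0.006, 0, 0, 0], [1, 0.0045, 0, 0, 0], [1, 0, 0, 0, 0]])

```text
time_s: 11.68
position: [513.8, -24.8, 156.6]
orientation: [-0.444, -0.55, -0.444, 0.551]
contact_force: [-0.2, -0.4, -2.0]
gripper_width: 0.201
```

```bash
python3 - <<'E'
from h import *
rep()
p2,d=get_image("scene");save("s8.png",p2,260,370,170,260,7)
E
```

```text
t 11.68 pos [513.8 -24.8 156.6] theta -12.2 tilt -0.0004 0.0002 F [-0.2 -0.4 -2. ] w 0.201 q [-0.14  0.74  0.23  1.8  -0.26  0.63  0.03]
```

View pics/s8.png

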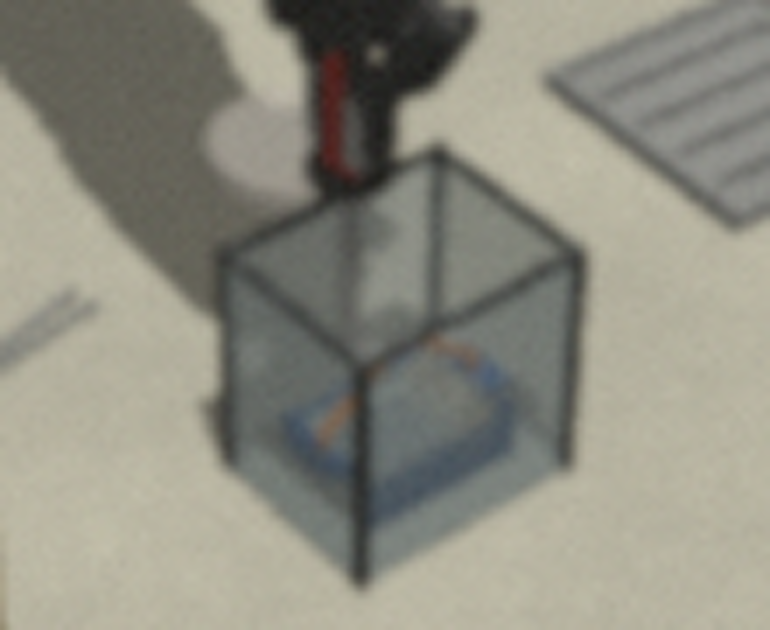

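Emit:
drive_tool(deltas=[[1, 0, 0.004, 0, 0], [1, 0, 0.005, 0, 0], [1, 0, 0.005, 0, 0], [1, 0, 0.005, 0, 0], [1, 0, 0.0025, 0, 0], [1, 0, 0, 0, 0]])

```text
time_s: 12.48
position: [535.0, -29.4, 156.7]
orientation: [-0.444, -0.55, -0.444, 0.55]
contact_force: [0.1, -0.2, -1.1]
gripper_width: 0.204
```

```bash
python3 - <<'E'
from h import *
rep()
E
```

```text
t 12.47 pos [535.  -29.4 156.7] theta -12.2 tilt -0.0001 0.0002 F [ 0.1 -0.2 -1.1] w 0.204 q [-0.13  0.77  0.23  1.73 -0.26  0.68  0.03]
```

Nothing touched. I lift gently until the bar seats, plus a bit.

Emit:
drive_tool(deltas=[[1, -0.005, 0, 0, 0], [1, -0.005, 0, 0, 0], [1, -0.004, 0, 0, 0], [1, -0.003, 0, 0, 0], [1, -0.003, 0, 0, 0], [1, -0.003, 0, 0, 0], [1, -0.003, 0, 0, 0], [1, -0.002, 0, 0, 0], [1, 0, 0, 0, 0], [1, 0, 0, 0, 0]])

```text
time_s: 13.72
position: [534.9, -29.3, 184.7]
orientation: [-0.444, -0.55, -0.444, 0.55]
contact_force: [-0.7, -0.0, -4.1]
gripper_width: 0.203
```

```bash
python3 - <<'E'
from h import *
rep()
p2,d=get_image("scene");save("s9.png",p2,260,370,170,260,7)
E
```

```text
t 13.72 pos [534.9 -29.3 184.7] theta -12.2 tilt -0.0002 0.0001 F [-0.7 -0.  -4.1] w 0.203 q [-0.14  0.73  0.25  1.7  -0.24  0.75  0.02]
```

View pics/s9.png

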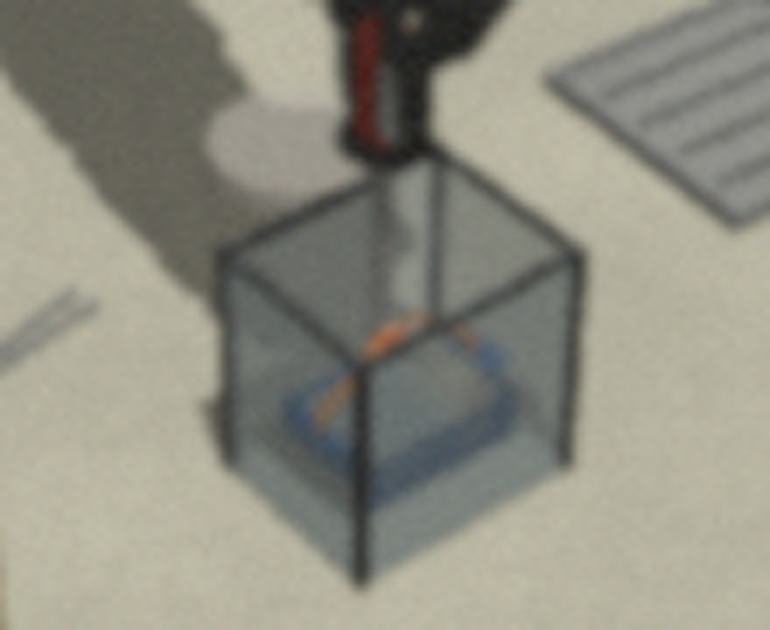

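Emit:
drive_tool(deltas=[[1, -0.004, 0, 0, 0], [1, -0.007, 0, 0, 0], [1, -0.008, 0, 0, 0], [1, -0.008, 0, 0, 0], [1, -0.008, 0, 0, 0], [1, -0.008, 0, 0, 0], [1, -0.008, 0, 0, 0], [1, -0.006, 0, 0, 0], [1, -0.004, 0, 0, 0], [1, 0, 0, 0, 0]])

```text
time_s: 15.02
position: [535.0, -29.4, 246.0]
orientation: [0.444, 0.55, 0.444, -0.55]
contact_force: [0.3, 0.5, -5.2]
gripper_width: 0.206
```

```bash
python3 - <<'E'
from h import *
rep()
p2,d=get_image("scene");save("s10.png",p2,260,370,150,240,7)
E
```

```text
t 15.03 pos [535.  -29.4 246. ] theta -12.2 tilt 0.0002 0.0001 F [ 0.3  0.5 -5.2] w 0.206 q [-0.16  0.65  0.28  1.61 -0.21  0.91 -0.01]
```

View pics/s10.png

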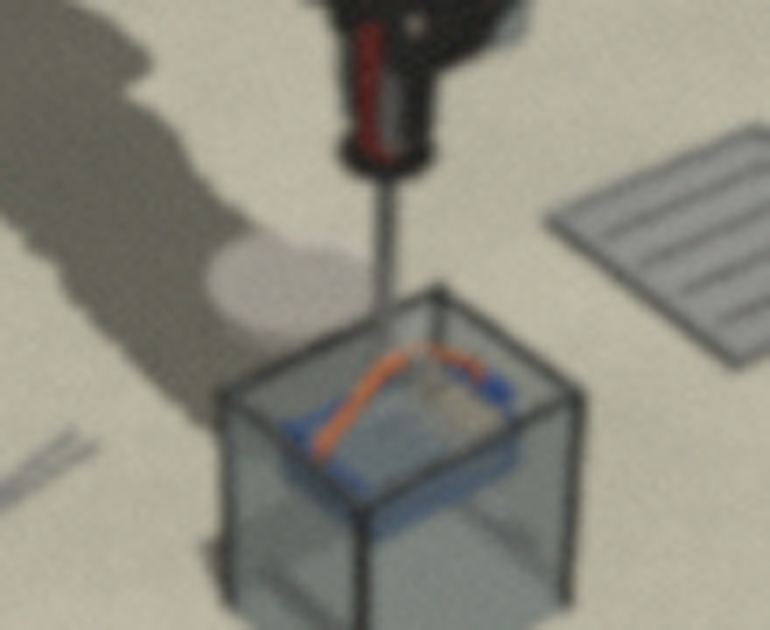

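The basket hangs level on the hook (bail at crop 410,350), so I keep lifting.

Emit:
drive_tool(deltas=[[1, -0.004, 0, 0, 0], [1, -0.007, 0, 0, 0], [1, -0.008, 0, 0, 0], [1, -0.009, 0, 0, 0], [1, -0.009, 0, 0, 0], [1, -0.009, 0, 0, 0], [1, -0.008, 0, 0, 0], [1, -0.006, 0, 0, 0], [1, -0.004, 0, 0, 0], [1, -0.002, 0, 0, 0]])

```text
time_s: 16.32
position: [534.9, -29.3, 311.9]
orientation: [-0.444, -0.55, -0.444, 0.55]
contact_force: [0.4, 0.5, -4.8]
gripper_width: 0.2
```

```bash
python3 - <<'E'
from h import *
a=np.radians(-14)
# basket centre at tray centre -> rod origin
todelta([516-11.5*np.cos(a),292-11.5*np.sin(a),312])
p2,d=get_image("scene");save("s11.png",p2,250,370,130,230,6.4)
E
```

```text
t 16.32 pos [534.9 -29.3 311.9] theta -12.2 tilt -0.0 0.0001 F [ 0.4  0.5 -4.8] w 0.2 q [-0.17  0.58  0.31  1.49 -0.19  1.1  -0.04]
tool delta mm [-1.000e-01 -9.800e+01 -3.104e+02]
```

View pics/s11.png

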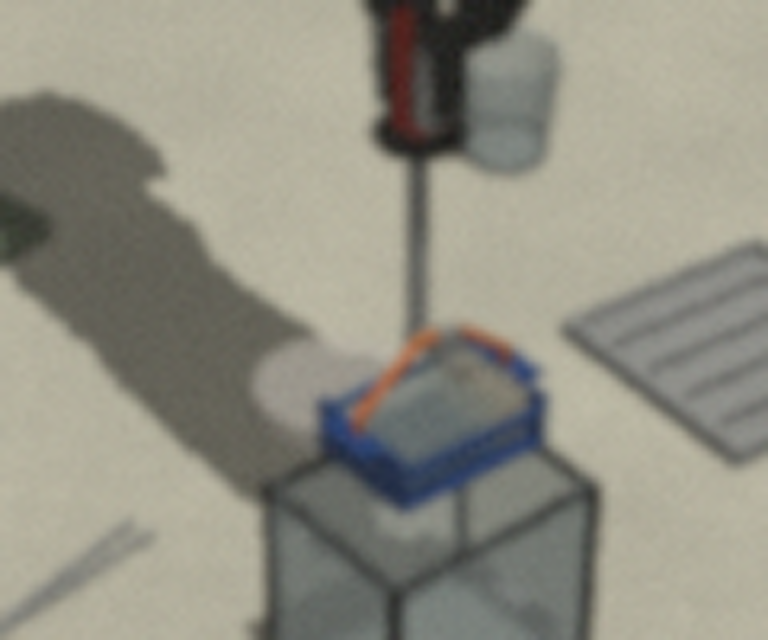

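Emit:
drive_tool(deltas=[[1, 0, -0.0006, -0.0019, 0], [1, 0, -0.0015, -0.0048, 0], [1, 0, -0.0024, -0.0076, 0], [1, 0, -0.0033, -0.0105, 0], [1, 0, -0.0039, -0.0124, 0], [1, 0, -0.0039, -0.0124, 0], [1, 0, -0.0039, -0.0124, 0], [1, 0, -0.0039, -0.0124, 0], [1, 0, -0.0039, -0.0124, 0], [1, 0, -0.0039, -0.0124, 0]])

```text
time_s: 17.62
position: [525.4, 75.1, 311.8]
orientation: [-0.444, -0.55, -0.444, 0.55]
contact_force: [0.5, -0.2, -4.6]
gripper_width: 0.203
```

Emit:
drive_tool(deltas=[[1, 0, -0.0039, -0.0124, 0], [1, 0, -0.0039, -0.0124, 0], [1, 0, -0.0039, -0.0124, 0], [1, 0, -0.0039, -0.0124, 0], [1, 0, -0.0039, -0.0124, 0], [1, 0, -0.0039, -0.0124, 0], [1, 0, -0.0039, -0.0124, 0], [1, 0, -0.0039, -0.0124, 0], [1, 0, -0.0039, -0.0124, 0], [1, 0, -0.0039, -0.0124, 0]])

```text
time_s: 18.88
position: [513.5, 204.5, 311.8]
orientation: [-0.444, -0.55, -0.444, 0.55]
contact_force: [0.1, -0.5, -4.4]
gripper_width: 0.201
```

Emit:
drive_tool(deltas=[[1, 0, -0.0039, -0.0124, 0], [1, 0, -0.0039, -0.0124, 0], [1, 0, -0.0039, -0.0124, 0.4], [1, 0, -0.0036, -0.0114, 0.4], [1, 0, -0.0033, -0.0105, 0.4], [1, 0, -0.0027, -0.0086, 0.4], [1, 0, -0.0024, -0.0076, 0.2], [1, 0, -0.0018, -0.0057, 0], [1, 0, -0.0012, -0.0038, 0], [1, 0, -0.0006, -0.0019, 0]])

```text
time_s: 20.12
position: [506.3, 294.3, 311.8]
orientation: [-0.435, -0.557, -0.435, 0.557]
contact_force: [-0.3, -0.6, -4.1]
gripper_width: 0.199
```

Emit:
drive_tool(deltas=[[1, 0, 0, 0, 0], [1, 0, 0, 0, 0], [1, 0, 0, 0, 0]])

```text
time_s: 20.5
position: [506.3, 294.1, 311.8]
orientation: [-0.435, -0.557, -0.435, 0.557]
contact_force: [0.4, 0.3, -3.7]
gripper_width: 0.198
```

```bash
python3 - <<'E'
from h import *
a=np.radians(-14)
todelta([516-11.5*np.cos(a),292-11.5*np.sin(a),312])
p2,d=get_image("scene");np.savez("scene12.npz",p=p2,d=d);save("s12.png",p2,310,430,80,210,4.6)
p2,d=get_image("top");np.savez("top12.npz",p=p2,d=d);save("t12.png",p2,180,300,150,250,6)
E
```

```text
t 20.5 pos [506.3 294.1 311.8] theta -14.0 tilt 0.0001 0.0001 F [ 0.4  0.3 -3.7] w 0.198 q [-0.74  0.67  0.34  1.3  -0.22  1.2  -0.63]
tool delta mm [-0.2 -1.6 -0.3]
```

View pics/s12.png

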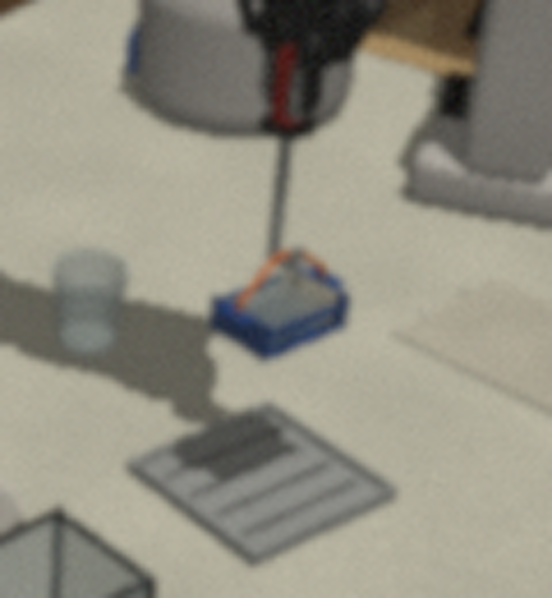

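View pics/t12.png

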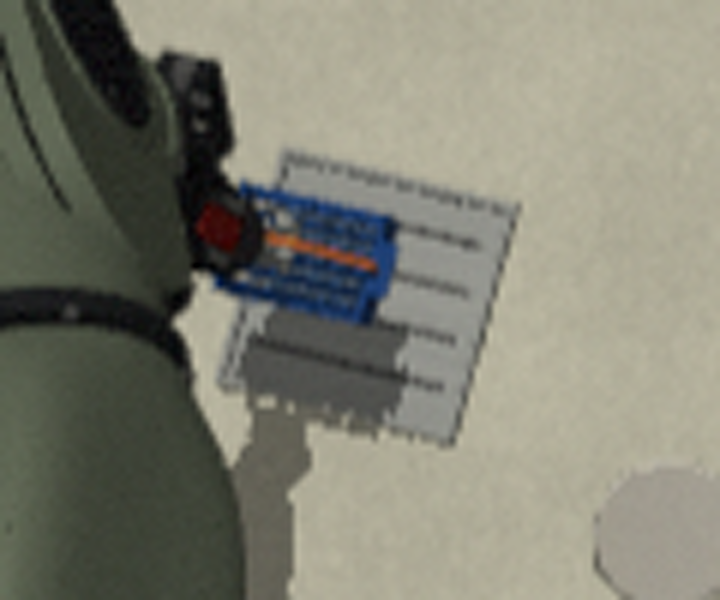

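Emit:
drive_tool(deltas=[[1, 0.004, -0.0005, 0, 0], [1, 0.008, -0.0005, 0, 0], [1, 0.011, -0.0005, 0, 0], [1, 0.012, 0, 0, 0], [1, 0.012, 0, 0, 0], [1, 0.012, 0, 0, 0], [1, 0.012, 0, 0, 0], [1, 0.012, 0, 0, 0], [1, 0.009, 0, 0, 0], [1, 0.006, 0, 0, 0]])

```text
time_s: 21.85
position: [504.8, 294.6, 213.2]
orientation: [-0.435, -0.557, -0.435, 0.557]
contact_force: [0.3, -0.0, -4.5]
gripper_width: 0.2
```

Emit:
drive_tool(deltas=[[1, 0.006, 0, 0, 0], [1, 0.006, 0, 0, 0], [1, 0.006, 0, 0, 0], [1, 0.005, 0, 0, 0], [1, 0.004, 0, 0, 0], [1, 0.003, 0, 0, 0], [1, 0, 0, 0, 0], [1, 0, 0, 0, 0], [1, 0, 0, 0, 0]])

```text
time_s: 22.98
position: [504.8, 294.7, 183.9]
orientation: [0.435, 0.557, 0.435, -0.557]
contact_force: [0.1, 0.6, -4.4]
gripper_width: 0.202
```

```bash
python3 - <<'E'
from h import *
rep()
p2,d=get_image("scene");np.savez("scene13.npz",p=p2,d=d);save("s13.png",p2,320,420,120,215,6)
p2,d=get_image("top");np.savez("top13.npz",p=p2,d=d);save("t13.png",p2,190,290,160,240,7)
E
```

```text
t 22.98 pos [504.8 294.7 183.9] theta -14.0 tilt 0.0001 -0.0001 F [ 0.1  0.6 -4.4] w 0.202 q [-0.73  0.8   0.29  1.52 -0.27  0.87 -0.58]
```

View pics/s13.png

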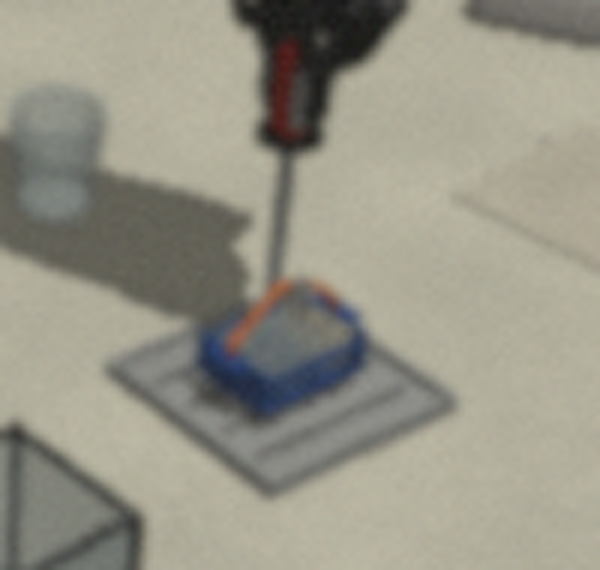

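View pics/t13.png

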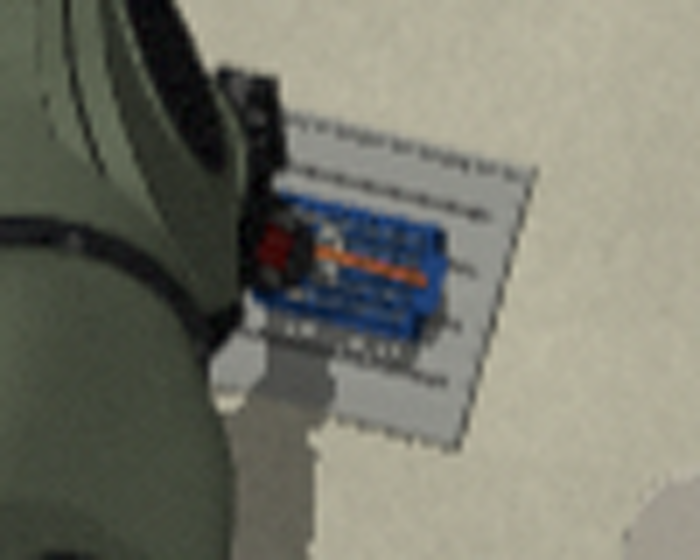

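Emit:
drive_tool(deltas=[[1, 0.003, 0, 0, 0], [1, 0.004, 0, 0, 0], [1, 0.003, 0, 0, 0], [1, 0.002, 0, 0, 0], [1, 0.002, 0, 0, 0], [1, 0.002, 0, 0, 0], [1, 0, 0, 0, 0]])

```text
time_s: 23.95
position: [504.8, 294.6, 167.8]
orientation: [-0.435, -0.557, -0.435, 0.557]
contact_force: [0.1, -0.1, -1.6]
gripper_width: 0.201
```

Emit:
drive_tool(deltas=[[1, 0.002, 0, 0, 0], [1, 0.002, 0, 0, 0], [1, 0.002, 0, 0, 0], [1, 0.002, 0, 0, 0], [1, 0.002, 0, 0, 0], [1, 0.002, 0, 0, 0], [1, 0, 0, 0, 0]])

```text
time_s: 24.82
position: [504.8, 294.6, 155.6]
orientation: [-0.435, -0.557, -0.435, 0.557]
contact_force: [-0.5, -0.5, -1.5]
gripper_width: 0.203
```

```bash
python3 - <<'E'
from h import *
rep()
p2,d=get_image("scene");save("s14.png",p2,320,420,120,215,6)
E
```

```text
t 24.82 pos [504.8 294.6 155.6] theta -14.0 tilt -0.0001 0.0002 F [-0.5 -0.5 -1.5] w 0.203 q [-0.72  0.83  0.28  1.55 -0.29  0.8  -0.57]
```

View pics/s14.png

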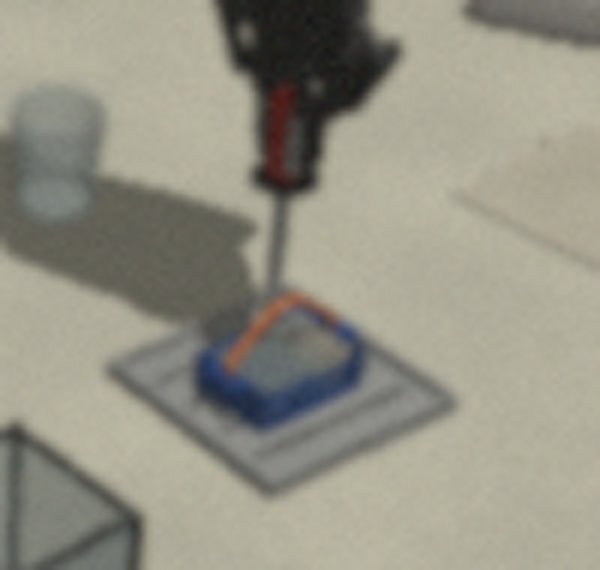

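Emit:
drive_tool(deltas=[[1, 0.002, 0, 0, 0], [1, 0.001, 0, 0, 0], [1, 0, 0, 0, 0], [1, 0, -0.004, 0, 0], [1, 0, -0.005, 0, 0], [1, 0, -0.006, 0, 0], [1, 0, -0.006, 0, 0], [1, 0, -0.006, 0, 0], [1, 0, -0.005, 0, 0], [1, 0, 0, 0, 0]])

```text
time_s: 26.12
position: [473.5, 302.5, 152.8]
orientation: [-0.435, -0.557, -0.435, 0.557]
contact_force: [0.3, -0.7, -1.3]
gripper_width: 0.201
```

```bash
python3 - <<'E'
from h import *
rep()
p2,d=get_image("scene");save("s15.png",p2,330,410,130,205,8)
p2,d=get_image("top");save("t15.png",p2,190,290,160,240,7)
E
```

```text
t 26.12 pos [473.5 302.5 152.8] theta -14.0 tilt -0.0001 0.0001 F [ 0.3 -0.7 -1.3] w 0.201 q [-0.77  0.81  0.28  1.64 -0.3   0.74 -0.59]
```

View pics/s15.png

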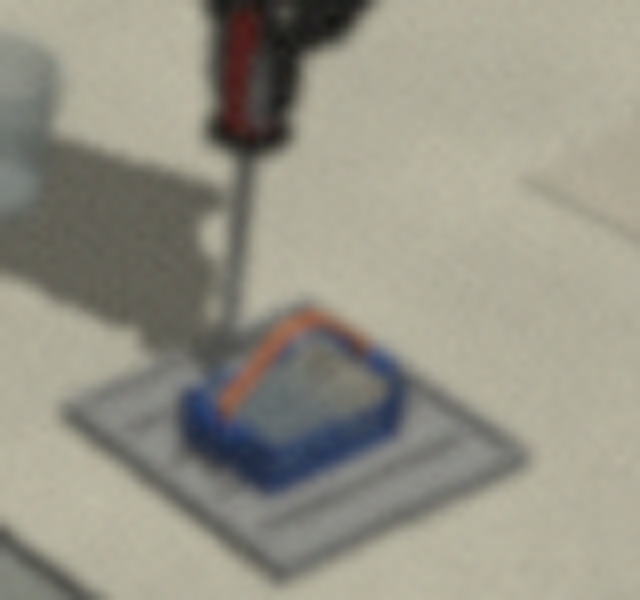

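View pics/t15.png

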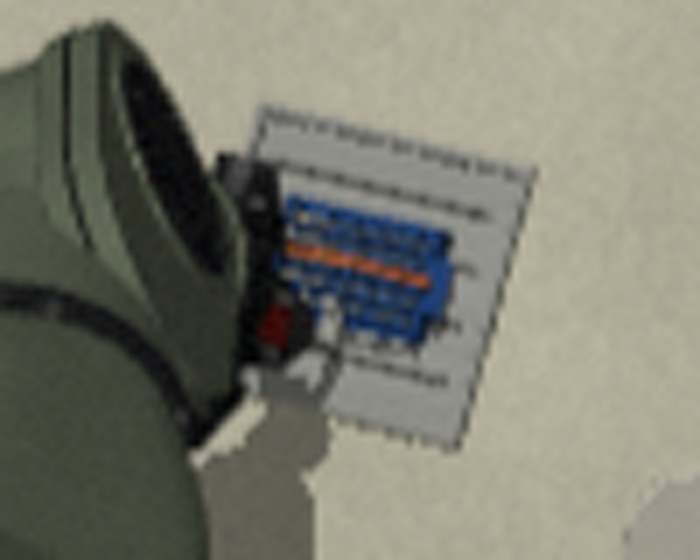

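Emit:
drive_tool(deltas=[[1, -0.008, 0, 0, 0], [1, -0.02, 0, 0, 0], [1, -0.025, 0, 0, 0], [1, -0.025, 0, 0, 0], [1, -0.02, 0, 0, 0], [1, -0.008, 0, 0, 0], [1, 0, 0.0025, 0.0171, 0], [1, 0, 0.0055, 0.0381, 0], [1, 0, 0.0055, 0.0381, 0], [1, 0, 0.0055, 0.0381, 0]])

```text
time_s: 27.48
position: [460.0, 169.0, 258.6]
orientation: [-0.435, -0.557, -0.435, 0.557]
contact_force: [1.0, 0.9, -1.3]
gripper_width: 0.201
```

Emit:
drive_tool(deltas=[[1, 0, 0.0055, 0.0381, 0], [1, 0, 0.0055, 0.0381, 0], [1, 0, 0.0055, 0.0381, 0], [1, 0, 0.0055, 0.0381, 0], [1, 0, 0.0055, 0.0381, 0], [1, 0, 0.0055, 0.0381, 0], [1, 0, 0.0055, 0.0381, 0], [1, 0, 0.0055, 0.0381, 0], [1, 0, 0.0055, 0.0381, 0], [1, 0, 0.0055, 0.0381, 0]])

```text
time_s: 28.72
position: [421.1, -214.0, 258.7]
orientation: [-0.435, -0.557, -0.435, 0.557]
contact_force: [1.2, -0.1, -0.7]
gripper_width: 0.2
```

Emit:
drive_tool(deltas=[[1, 0, 0.0055, 0.0381, 0], [1, 0, 0.0055, 0.0381, 0], [1, 0, 0.0025, 0.0215, 0], [1, 0, 0, 0, -9.8], [1, 0, 0, 0, -9.8], [1, 0, 0, 0, -9.8], [1, 0, 0, 0, 0], [1, 0, 0, 0, 0]])

```text
time_s: 29.72
position: [410.8, -310.8, 258.7]
orientation: [0.561, 0.43, 0.562, -0.43]
contact_force: [0.3, 0.5, -2.0]
gripper_width: 0.204
```

```bash
python3 - <<'E'
from h import *
todelta([411.9,-311.2,138.5])
p2,d=get_image("scene");np.savez("scene16.npz",p=p2,d=d);save("s16.png",p2,140,300,150,300,4)
p2,d=get_image("top");np.savez("top16.npz",p=p2,d=d);cv2.imwrite("pics/t16.png",p2)
E
```

```text
t 29.73 pos [ 410.8 -310.8  258.7] theta 15.1 tilt -0.0002 -0.0001 F [ 0.3  0.5 -2. ] w 0.204 q [ 0.54  0.59  0.09  1.66 -0.06  0.9   0.91]
tool delta mm [120.2   1.    0.7]
```

View pics/s16.png

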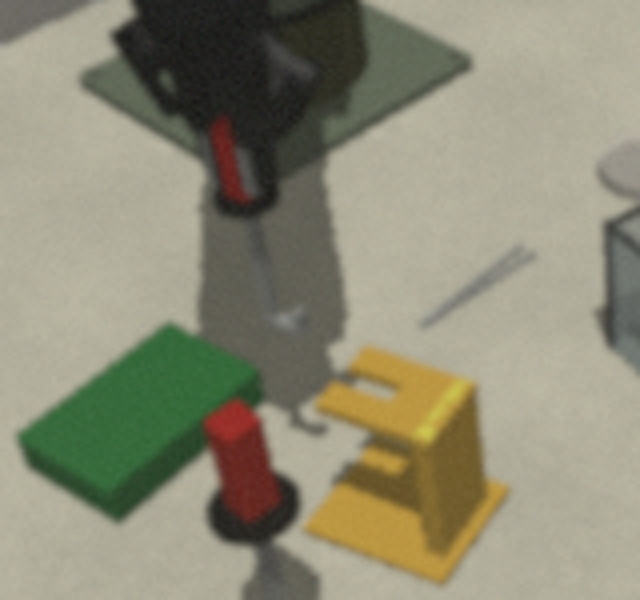

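View pics/t16.png

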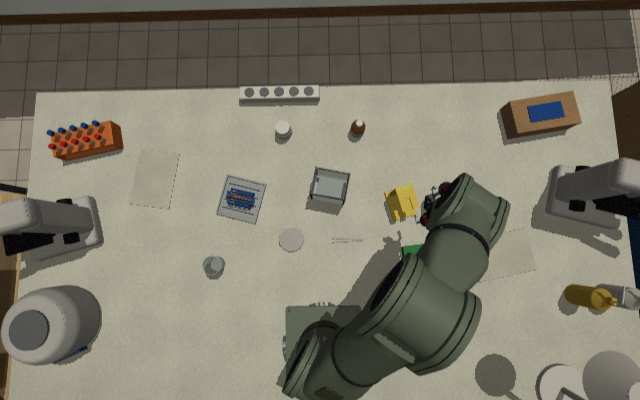

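The basket stands in the tray (top picture 241,200). The rod hangs in front of the fork, so I lower it along the same way it came out.

Emit:
drive_tool(deltas=[[1, 0.01, 0.0005, 0.0003, -0.3], [1, 0.02, 0.0005, 0.0004, 0], [1, 0.022, 0, 0, 0], [1, 0.022, 0, 0, 0], [1, 0.02, 0, 0, 0], [1, 0.015, 0, 0, 0], [1, 0.008, 0, 0, 0], [1, 0.003, 0, 0, 0], [1, 0, 0, 0, 0], [1, 0, 0, 0, 0]])

```text
time_s: 31.08
position: [412.1, -311.3, 139.2]
orientation: [0.564, 0.427, 0.563, -0.427]
contact_force: [0.2, 0.0, -2.4]
gripper_width: 0.2
```

```bash
python3 - <<'E'
from h import *
todelta([485.9,-290.5,138.5])
p2,d=get_image("scene");save("s17.png",p2,170,300,180,300,5)
E
```

```text
t 31.07 pos [ 412.1 -311.3  139.2] theta 15.7 tilt 0.0003 0.0007 F [ 0.2  0.  -2.4] w 0.2 q [ 0.55  0.76  0.06  1.81 -0.07  0.57  0.93]
tool delta mm [ 0.8 76.6 -0.1]
```

View pics/s17.png

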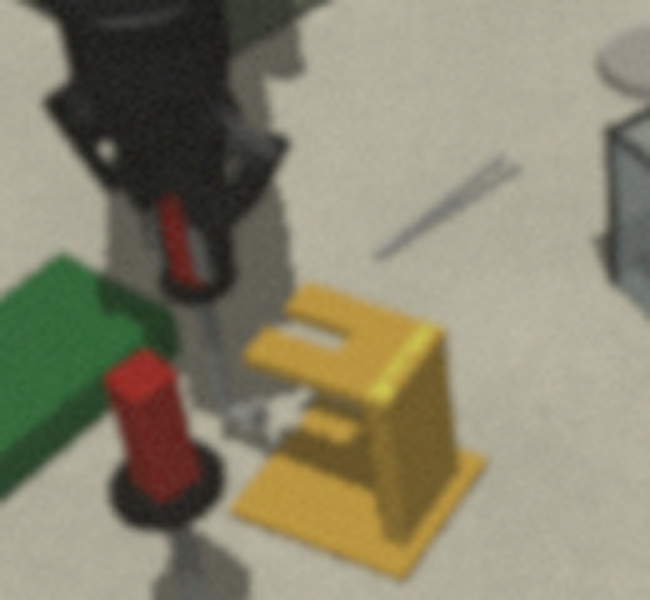

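Emit:
drive_tool(deltas=[[1, 0, 0.006, 0, 0], [1, 0, 0.009, 0, 0], [1, 0, 0.01, 0, 0], [1, 0, 0.01, 0, 0], [1, 0, 0.01, 0, 0], [1, 0, 0.01, 0, 0], [1, 0, 0.01, 0, 0], [1, 0, 0.007, 0, 0], [1, 0, 0.0045, 0, 0], [1, 0, 0, 0, 0]])

```text
time_s: 32.38
position: [485.7, -290.4, 138.8]
orientation: [0.564, 0.427, 0.564, -0.427]
contact_force: [-0.4, 0.0, -1.9]
gripper_width: 0.201
```

```bash
python3 - <<'E'
from h import *
todelta([485.9,-290.5,130.6])
p2,d=get_image("scene");save("s18.png",p2,170,300,180,300,5)
E
```

```text
t 32.38 pos [ 485.7 -290.4  138.8] theta 15.7 tilt -0.0002 -0.0 F [-0.4  0.  -1.9] w 0.201 q [ 0.44  0.82  0.08  1.63 -0.09  0.7   0.84]
tool delta mm [8.2 0.1 0.1]
```

View pics/s18.png

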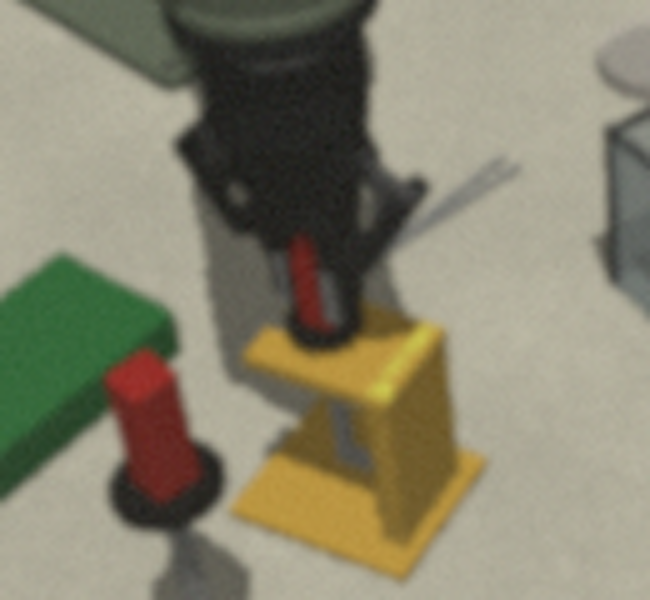

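Emit:
drive_tool(deltas=[[1, 0.003, 0, 0, 0], [1, 0.002, 0, 0, 0], [1, 0.0015, 0, 0, 0], [1, 0.001, 0, 0, 0], [1, 0.0007, 0, 0, 0], [1, 0, 0, 0, 0], [1, 0, 0, 0, 0]])

```text
time_s: 33.3
position: [485.7, -290.5, 130.7]
orientation: [0.564, 0.427, 0.563, -0.427]
contact_force: [-0.9, -0.0, -2.3]
gripper_width: 0.202
```

```bash
python3 - <<'E'
from h import *
rep()
E
```

```text
t 33.3 pos [ 485.7 -290.5  130.7] theta 15.7 tilt -0.0 0.0001 F [-0.9 -0.  -2.3] w 0.202 q [ 0.44  0.83  0.08  1.64 -0.09  0.68  0.84]
```

Emit:
drive_tool(deltas=[[1, 0.0005, 0, 0, 0], [1, 0.0005, 0, 0, 0], [1, 0, 0, 0, 0], [1, 0, 0, 0, 0]])

```text
time_s: 33.8
position: [485.7, -290.5, 130.4]
orientation: [0.564, 0.427, 0.563, -0.427]
contact_force: [-4.0, 3.0, 13.4]
gripper_width: 0.201
```

Emit:
drive_tool(deltas=[[0.75, -0.0003, 0, 0, 0], [0.7, 0, 0, 0, 0], [0.6, 0, 0, 0, 0], [0.4, 0, 0, 0, 0], [0.2, 0, 0, 0, 0], [0, 0, 0, 0, 0], [0, 0, 0, 0, 0], [0, 0, 0, 0, 0]])

```text
time_s: 34.8
position: [485.6, -290.5, 129.9]
orientation: [0.564, 0.427, 0.564, -0.427]
contact_force: [-0.8, -0.8, 0.5]
gripper_width: 1.001
```

```bash
python3 - <<'E'
from h import *
rep()
p2,d=get_image("scene");save("s19.png",p2,170,300,180,300,5)
E
```

```text
t 34.8 pos [ 485.6 -290.5  129.9] theta 15.7 tilt -0.0001 0.0001 F [-0.8 -0.8  0.5] w 1.001 q [ 0.44  0.83  0.08  1.64 -0.09  0.67  0.84]
```

View pics/s19.png

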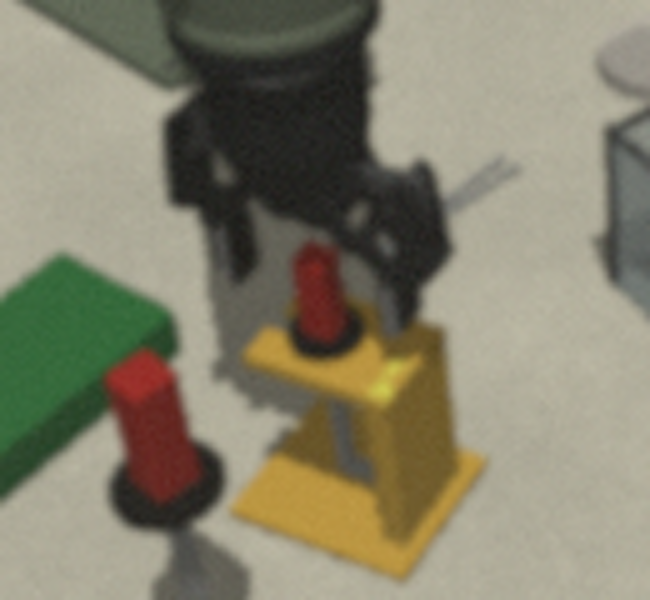

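The rod hangs in the fork by its flange, as it did at the start, and the fingers are clear of it. I raise the gripper and move it away.

Emit:
drive_tool(deltas=[[0, -0.008, 0, 0, 0], [0, -0.015, 0, 0, 0], [0, -0.02, 0, 0, 0], [0, -0.025, 0, 0, 0], [0, -0.03, 0, 0, 0], [0, -0.02, 0, 0, 0], [0, 0, -0.02, -0.03, 0], [0, 0, -0.02, -0.04, 0], [0, 0, -0.02, -0.04, 0], [0, 0, 0, -0.03, 0]])

```text
time_s: 36.1
position: [388.7, -171.1, 249.2]
orientation: [0.564, 0.427, 0.563, -0.427]
contact_force: [0.7, -0.1, 0.8]
gripper_width: 0.998
```

Emit:
drive_tool(deltas=[[0, 0, 0, 0, 0], [0, 0, 0, 0, 0], [0, 0, 0, 0, 0], [0, 0, 0, 0, 0]])

```text
time_s: 36.6
position: [390.1, -172.3, 247.9]
orientation: [0.563, 0.427, 0.563, -0.427]
contact_force: [0.1, 0.4, -0.4]
gripper_width: 1.0
```

```bash
python3 - <<'E'
from h import *
rep()
np.set_printoptions(precision=1,suppress=True)
p2,d=get_image("scene");cv2.imwrite("pics/s20.png",p2)
p,d=get_image("top");cv2.imwrite("pics/t20.png",p)
P=cloud("top",p,d);Z=P[...,2];H,S,V=[x.astype(int) for x in cv2.split(cv2.cvtColor(p,cv2.COLOR_BGR2HSV))]
m=(abs(P[...,0]-486)<30)&(abs(P[...,1]+290)<35)&(Z>165)&(Z<185);print("rod top",P[m].mean(0) if m.any() else 0,m.sum())
m=(abs(P[...,0]-516)<100)&(abs(P[...,1]-292)<100)&(H>95)&(H<125)&(S>80)
r=cv2.minAreaRect(P[m][:,:2].astype(np.float32));print("basket",r,np.percentile(P[m][:,2],[5,50,95]))
a0=np.load("top0.npz")["p"].astype(int);df=np.abs(a0-p).sum(2)>90
cv2.imwrite("pics/df.png",(df*255).astype(np.uint8))
E
```

```text
t 36.6 pos [ 390.1 -172.3  247.9] theta 15.6 tilt -0.0002 0.0001 F [ 0.1  0.4 -0.4] w 1.0 q [ 0.27  0.47  0.11  1.96 -0.08  0.71  0.7 ]
rod top [ 489.2 -291.2  174.4] 14
basket ((518.6210327148438, 295.2941589355469), (111.71981811523438, 61.19380187988281), 77.30413055419922) [ 4.3 15.2 35.9]
```

View pics/t20.png

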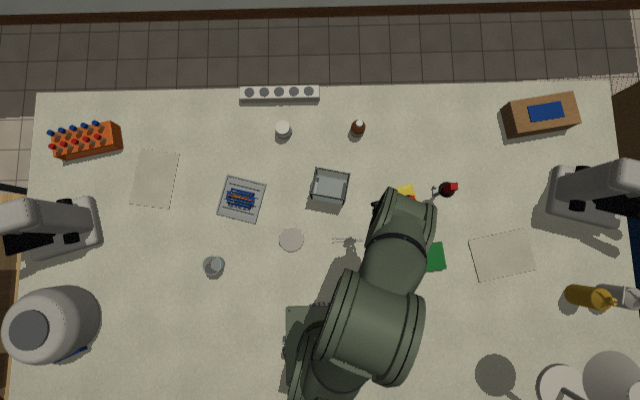

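View pics/s20.png

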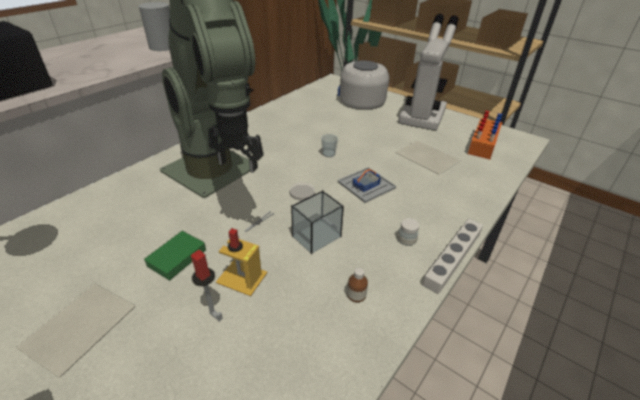

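View pics/df.png

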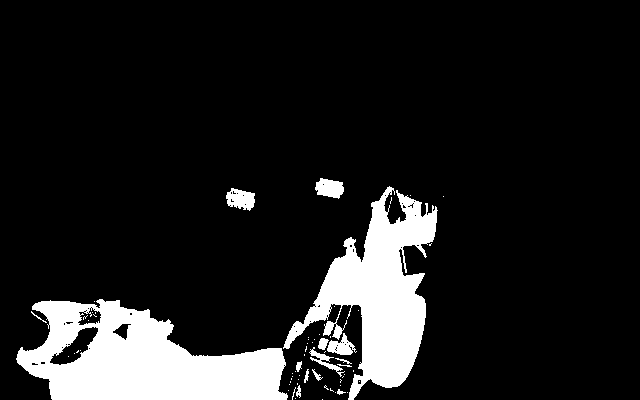

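The top picture shows the basket upright in the tray at (241,200). The difference image shows only the basket and the arm as changed. The scene picture has the rod back in its stand at (234,240) and nothing touched by the robot.

```bash
python3 - <<'E'
from plant import order
print(order.sign_off())
E
```

```text
the job is handed in; nothing more can be done
None
```

The job is done and handed in at about 37 s of the 69 s allowed. The hook rod came out of its stand and caught the slide basket by its bail. It lifted the basket out of the tank and set it down in the drip tray. I then unhooked the rod and hung it back in the fork, hook downwards.

**Last checks:**
- **Basket:** it stands upright in the tray, at about (519, 295). The tray's centre is about (516, 292), so it is within a few millimetres of centred and aligned to within about 3°.
- **Rod:** its top is at 174 mm (expected 175), and in the scene picture it looks the same as at the start. In that final top view the arm hid most of the rod and stand, so its x-y position there (489, -291) is rough.
- **Everything else:** the before-and-after top-view difference shows changes only at the basket and the arm. The arm also hides part of the slide box in that view. In the scene picture the box and the forceps look to be where they were.
- **Forces:** the highest reading I saw was about 15 N, when seating the rod in the fork. I only read the force at the end of each move. At hand-in the gripper was open and clear of everything, with the force near zero.

No check failed or disagreed.

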